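# Open the green-lidded bayonet canister

## Task

Open the canister with the green lid: turn the lid anticlockwise (seen from above) by its grip bar until the bar points at the two white-tabbed slots, then lift it straight out. Set the lid down flat, bar up, wholly on the round cork mat and let go; leave the yellow lid as it is.

Things in the scene. Friction and masses are not known exactly. Their poses are not given: they have to be found in the camera images.
- green_lid_grip (a point): Point on the green lid's axis, in its upright grip bar (56 long, 16 thick), 16 below the bar's top, 40 above the lid's underside; x along the bar, z up. Lid: loose, 0.08-0.17 kg, disc 68 across, 13 thick; two lugs (16 wide, 6 thick) at its underside reach 45 from the axis below the bar's ends. Starts locked, 45 to 75 degrees clockwise of the slots; a stop lies 11 degrees past them. mm.
- green_canister_mouth (a point): Mouth of the green-lidded grey canister (110 mm across, fixed): centre of the ledge that the lid rests on, 60 mm above the bench. A black collar flange (9 to 13 mm above this point, inner radius 39 mm) holds the lugs down except at two slots, centred on +x and -x, each marked by a white tab outside; the lid lifts out within 14 degrees of them. z up.
- mat_top (a point): Centre of the upper face of the round cork mat, 170 mm across and 6 mm thick, fixed flat on the bench.
- yellow_bar_end (a point): End of the grip bar of the yellow lid, 28 mm from that lid's axis and 100 mm above the bench. Same lid and same canister as the green one, locked; to be left alone.

How it is judged:
By the outcome, as a careful person would: the job done as asked, in the order asked, and still so for the second after the job is handed in, with the robot touching nothing.
It also fails if it takes over 48 s, if anything falls off the work surface, if the arm or the gripper's body presses on something with over 40 N, if the wrist force passes 120 N, or if a joint passes its speed limit or range.

## Robot

A 6-joint arm with a two-finger parallel gripper is mounted at the origin on a cart in front of the work surface, level with it; the furniture and walls round the work are solid. World frame = base frame: x ahead of the robot, y to its left, z up, the work surface at z = 0. Lengths are in m, angles in rad, forces in N, time in s.
With the tool pointing down it reaches from about 0.375 to 0.975 m from the base axis. Payload 3.8 kg.
Tool frame: the origin (TCP) lies on the centre line of the jaws, within the pads' length; the fingertips stand 8 mm ahead of it and the grasp point (between the pads) lies 11 mm behind it; z points along the fingers, y is the direction in which the jaws open and shut (so a half turn about z gives the same grasp; the last joint's range is limited). The gripper opens to 85 mm and grips with 20 to 120 N. Pads are 22 mm wide; open, the fingers measure 114 mm over their backs; the gripper's body (76 mm by 85 mm) begins 54 mm behind the grasp point. The pads swing forward as they close: fully open they stand 13 mm farther back than shut.
Start: joints at [-1.327, 0.264, 1.604, -0, 1.274, -0.037], TCP at [0.187, -0.649, 0.239] pointing down, gripper open.
Joint ranges: [-2.63, 2.63], [-0.94, 2.18], [0.31, 2.57], [-1.31, 4.45], [0, 2.66], [-2.55, 2.55]. Speed limits (rad/s): [2.57, 2.57, 3.14, 3.14, 3.14, 3.14].

## Interface

Orientations are given as a rotation vector (axis times angle).
In Python, from workcell import bot gives the robot as it stands.
- The arm moves only by the tool arm_command, never from a script. Its arguments are lists of equal length, an entry for each row: "slide": the shift along the tool's x, y, z in m, a list of three; "angular": the turn, a rotation vector about the tool's x, y, z in degrees, a list of three; "hand": the finger opening in m, from 0 to 0.0854. A call has exactly 8 rows; each row shifts and turns the pose as measured when the row begins, along the tool's axes as they then stand; what a row does not reach is not made up. A row lasts 1/10 s, in which the tool goes at most 50 mm and 8.59 degrees, less where a joint would pass 70% of its speed; a pose out of reach is approached as far as the arm can. A call is refused whole if a number of a shift passes 0.05 or a number of a turn 8.59, either way. A call with a gripper value outside its range is refused whole. The fingers move at their own pace and stop on an object; "squeeze" is the grip in N (left out, the last holds). Time passes only in rows, so rows that do not move let the fingers close, or fill a call up. It gives the time, the measured TCP pose, the force and the opening at its end, in the units of the state.
- bot.read_state(): the state, without advancing time (a new reading comes with each control period).
- bot.read_camera(name): name is "scene" or "top" or "wrist"; returns the picture (420x560x3 uint8, red, green, blue); there is no depth.
- bot.get_calibration(name): a dict with "fx", "fy", "cx", "cy" (pixels), "k1" (the pictures are not rectified: a ray, as slopes to the right and down, at radius r is drawn at 1 + k1 r^2 times it, then the intrinsics apply), "R" (3x3) and "t" (3): a world point X has camera coordinates R X + t. Camera axes: x right, y down, z forward; pixel columns grow to the right and rows downward; lengths in m; the calibration is good to about 2 mm. A picture is of the moment at which its call begins: read the wrist's pose just before it. get_calibration takes no time and is no camera call; for the wrist camera it gives the pose at the moment of the call.
- bot.finish_job(): hands the job in, once; it reports no verdict.
The state is a dict: "time": time; "q": joint angles; "joint_vel": joint speeds; "joint_torque": joint torques, N m; "tool_pos": TCP position; "tcp_rot": TCP orientation; "wrist_force": force on the tool from outside, world axes, zero at the start; "torque": the same for the moment, N m; "width": opening from 0.0 (shut) to 1.0 (fully open).
Only numpy, scipy, OpenCV 4.12 (cv2) and the standard library are available. Lean on these libraries where they do the work, as an engineer would, in place of code of your own. Each camera call takes 0.05 s, during which the arm holds its last target.

## Working session

There is one attempt and no reset: what is moved stays moved. The work goes in short steps, Python scripts to look and compute and a tool call to move; the robot and the scene stay as the last step left them, time stands still between calls to the robot, and variables do not carry over. Pictures are saved under pics/ and viewed, and the job is handed in when it is done.

Besides the shell and the picture viewer there is one more tool, called after ">>>" as name(argument=value, ...) on one line, values as JSON. arm_command: Moves the arm, as the interface text tells. Its arguments: {"type":"object","properties":{"slide":{"type":"array","items":{"type":"array","items":{"type":"number"}}},"angular":{"type":"array","items":{"type":"array","items":{"type":"number"}}},"hand":{"type":"array","items":{"type":"number"}},"squeeze":{"type":"number"}},"required":["slide","angular","hand"]}

```bash
ls; mkdir -p pics; python3 - <<'E'
from workcell import bot
import cv2
for n in ["scene","top"]:
    c=bot.get_calibration(n); print(n,c)
    im=bot.read_camera(n); cv2.imwrite(f"pics/{n}0.png",im[:,:,::-1])
print(bot.read_state())
E
```

```text
pics
scene {'fx': 417.32768072844357, 'fy': 417.32768072844357, 'cx': 277.7171500852346, 'cy': 212.33429520042637, 'k1': -0.024448007601869413, 'R': array([[ 0.61563838, -0.78761188, -0.02563036],
       [-0.34544764, -0.24050119, -0.90709708],
       [ 0.7082763 ,  0.56729772, -0.42014043]]), 't': array([-0.32287302,  0.26398602,  0.8242165 ])}
top {'fx': 536.2004571373512, 'fy': 536.2004571373512, 'cx': 272.0745732985402, 'cy': 207.40610514468727, 'k1': -0.1755834624234038, 'R': array([[ 0.01351335, -0.99990394, -0.0030828 ],
       [-0.99515975, -0.01314898, -0.09738673],
       [ 0.09733684,  0.0043839 , -0.99524184]]), 't': array([-0.01925104,  0.53078853,  1.4013699 ])}
{'time': 0.1, 'q': array([-1.32693789e+00,  2.64684333e-01,  1.60526061e+00, -2.29802183e-05,
        1.27370662e+00, -3.68592205e-02]), 'joint_vel': array([ 0.00096169, -0.00175194, -0.00327487,  0.00063262, -0.0006707 ,
        0.0004318 ]), 'joint_torque': array([-1.84525061e-04, -5.16706681e+01, -3.68590665e+01, -1.04550279e-04,
        6.29885093e-03,  8.57587196e-06]), 'tool_pos': array([ 0.18686431, -0.64793528,  0.23806961]), 'tcp_rot': array([-3.10867078e+00, -4.39228166e-01,  3.68214113e-04]), 'wrist_force': array([ 0.34220857, -0.01253244, -0.24392254]), 'torque': array([ 0.03795603, -0.0132593 ,  0.03769077]), 'width': 0.9992294406451488}
```

View pics/scene0.png

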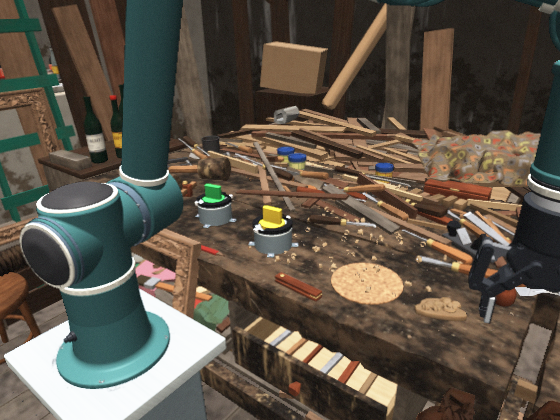

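View pics/top0.png

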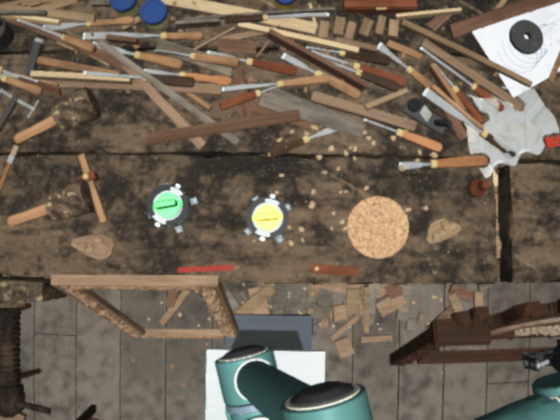

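The top view shows the green lid at about (167,206), the yellow lid at (268,217) and the mat at (378,227). I'll zoom in and measure these.

```bash
cat > h.py <<'E'
import numpy as np,cv2
def K(c): return np.array([[c['fx'],0,c['cx']],[0,c['fy'],c['cy']],[0,0,1.]])
def rays(c,uv):
    uv=np.asarray(uv,float).reshape(-1,1,2)
    n=cv2.undistortPoints(uv,K(c),np.array([c['k1'],0,0,0,0.]),None,None,None).reshape(-1,2)
    R=np.array(c['R']);t=np.array(c['t'])
    d=np.c_[n,np.ones(len(n))]@R
    return -R.T@t,d
def onz(c,uv,z):
    o,d=rays(c,uv); s=(z-o[2])/d[:,2]; return o+s[:,None]*d
def proj(c,X):
    X=np.asarray(X,float).reshape(-1,3); R=np.array(c['R']);t=np.array(c['t'])
    p,_=cv2.projectPoints(X,cv2.Rodrigues(R)[0],t,K(c),np.array([c['k1'],0,0,0,0.])); return p.reshape(-1,2)
E
python3 - <<'E'
from workcell import bot
import cv2,numpy as np
from h import *
im=cv2.imread("pics/top0.png");c=bot.get_calibration("top")
a=cv2.resize(im[175:240,130:210],None,fx=9,fy=9,interpolation=cv2.INTER_CUBIC); cv2.imwrite("pics/gz.png",a)
hsv=cv2.cvtColor(im,cv2.COLOR_BGR2HSV)
for n,lo,hi,z,box in [("green",(50,100,60),(80,255,255),.073,(130,180,210,240)),("yellow",(22,100,100),(35,255,255),.073,(230,180,310,250)),("mat",(8,70,120),(22,255,255),.006,(335,185,420,270))]:
    x0,y0,x1,y1=box;m=np.zeros(im.shape[:2],np.uint8);m[y0:y1,x0:x1]=cv2.inRange(hsv,lo,hi)[y0:y1,x0:x1]
    cs=max(cv2.findContours(m,0,2)[0],key=cv2.contourArea)
    e=cv2.fitEllipse(cv2.convexHull(cs)); print(n,e,onz(c,[e[0]],z), cv2.contourArea(cs))
E
```

```text
green ((166.80580139160156, 205.0933380126953), (12.460043907165527, 32.15229415893555), 83.68474578857422) [[0.52880939 0.26075763 0.073     ]] 206.5
yellow ((266.606689453125, 216.40438842773438), (10.219589233398438, 25.72500991821289), 85.33626556396484) [[0.50297458 0.00137072 0.073     ]] 162.5
mat ((374.5576477050781, 221.23931884765625), (72.06290435791016, 78.83656311035156), 110.89701843261719) [[ 0.49896682 -0.29013148  0.006     ]] 3394.5
```

View pics/gz.png

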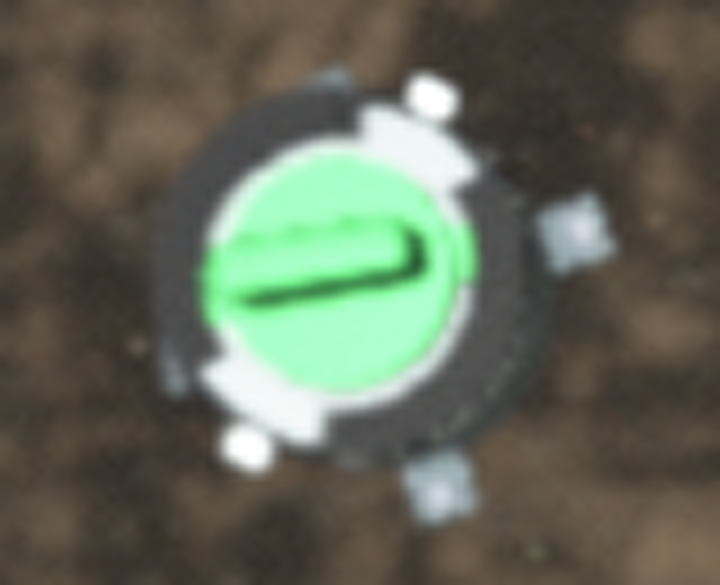

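The green lid's white slots are at zoom (420,145) and (265,405). They run about −28° in the world and the bar about −82°, so the turn is roughly 54° anticlockwise. Next I'll move towards the green lid for a wrist view.

>>> arm_command(slide=[[0.03, -0.04, -0.004], [0.03, -0.04, -0.004], [0.03, -0.04, -0.004], [0.03, -0.04, -0.004], [0.03, -0.04, -0.004], [0.03, -0.04, -0.004], [0.03, -0.04, -0.004], [0.03, -0.04, -0.004]], angular=[[0, 0, 0], [0, 0, 0], [0, 0, 0], [0, 0, 0], [0, 0, 0], [0, 0, 0], [0, 0, 0], [0, 0, 0]], hand=[0.085, 0.085, 0.085, 0.085, 0.085, 0.085, 0.085, 0.085])

```text
time: 0.9
tool_pos: [0.3255, -0.2753, 0.2636]
tcp_rot: [-3.101, -0.421, 0.005]
wrist_force: [1.6, 0.3, 0.9]
width: 0.995
```

```bash
cat > plan.py <<'E'
import sys,numpy as np
from scipy.spatial.transform import Rotation as Ro
from workcell import bot
from h import *
def state():
    s=bot.read_state(); R=Ro.from_rotvec(s['tcp_rot']); M=R.as_matrix()
    yaw=np.degrees(np.arctan2(M[1,0],M[0,0]))
    print('t %.2f'%s['time'],'pos',np.round(s['tool_pos'],4),'yaw %.2f'%yaw,'zax',np.round(M[:,2],4),'F',np.round(s['wrist_force'],1),'T',np.round(s['torque'],2),'w %.3f'%s['width'],'q',np.round(s['q'],2))
    return s,M,yaw
def goto(p,yaw=None):
    s,M,y=state()
    d=M.T@(np.array(p)-s['tool_pos']); print('tool-frame shift',np.round(d,4),'dist %.3f'%np.linalg.norm(d))
    if yaw is not None:
        T=Ro.from_euler('z',yaw,degrees=True)*Ro.from_euler('x',180,degrees=True)
        print('tool rotvec deg',np.round((Ro.from_matrix(M).inv()*T).as_rotvec(degrees=True),2))
E
python3 -c "
from plan import *
goto([.51,.25,.26],98)"
```

```text
t 0.90 pos [ 0.3255 -0.2753  0.2636] yaw 15.47 zax [-0.0045  0.0114 -0.9999] F [1.6 0.3 0.9] T [-0.   -0.01  0.01] w 0.995 q [-0.76 -0.23  2.06  0.01  1.32  0.53]
tool-frame shift [ 0.3179 -0.457   0.0088] dist 0.557
tool rotvec deg [ -0.62  -0.44 -82.53]
```

>>> arm_command(slide=[[0.029, -0.041, 0], [0.029, -0.041, 0], [0.029, -0.041, 0], [0.029, -0.041, 0], [0.029, -0.041, 0], [0.029, -0.041, 0], [0.029, -0.041, 0], [0.029, -0.041, 0]], angular=[[0, 0, 0], [0, 0, 0], [0, 0, 0], [0, 0, 0], [0, 0, 0], [0, 0, 0], [0, 0, 0], [0, 0, 0]], hand=[0.085, 0.085, 0.085, 0.085, 0.085, 0.085, 0.085, 0.085])

```text
time: 1.7
tool_pos: [0.4566, 0.1026, 0.2668]
tcp_rot: [-3.104, -0.419, -0.002]
wrist_force: [1.0, -0.8, 0.3]
width: 0.995
```

>>> arm_command(slide=[[0, 0, 0], [0, 0, 0], [0, 0, 0], [0, 0, 0], [0, 0, 0], [0, 0, 0], [0, 0, 0], [0, 0, 0]], angular=[[0, 0, -8.5], [0, 0, -8.5], [0, 0, -8.5], [0, 0, -8.5], [0, 0, -8.5], [0, 0, -8.5], [0, 0, -8.5], [0, 0, -8.5]], hand=[0.085, 0.085, 0.085, 0.085, 0.085, 0.085, 0.085, 0.085])

```text
time: 2.5
tool_pos: [0.4546, 0.1114, 0.2623]
tcp_rot: [-2.318, -2.101, -0.001]
wrist_force: [0.2, 0.3, 0.4]
width: 0.991
```

```bash
python3 -c "
from plan import *
goto([.51,.25,.26],98)
im=bot.read_camera('wrist');cv2.imwrite('pics/w1.png',im[:,:,::-1])
print(bot.get_calibration('wrist'))"
```

```text
t 2.50 pos [0.4546 0.1114 0.2623] yaw 84.39 zax [-0.0081  0.0103 -0.9999] F [0.2 0.3 0.4] T [-0.06 -0.01  0.03] w 0.991 q [ 0.18 -0.15  1.99  0.01  1.3   0.27]
tool-frame shift [0.1434 0.0417 0.0033] dist 0.149
tool rotvec deg [ -0.45  -0.6  -13.61]
{'fx': 295.3915245935111, 'fy': 295.3915245935111, 'cx': 276.9976361690146, 'cy': 205.1006281098025, 'k1': -0.007350500405304717, 'R': array([[ 0.99575272, -0.09157676, -0.00949831],
       [-0.08427395, -0.9481354 ,  0.30649171],
       [-0.0370732 , -0.30438949, -0.95182594]]), 't': array([-0.43958905,  0.09788861,  0.45351354])}
```

View pics/w1.png

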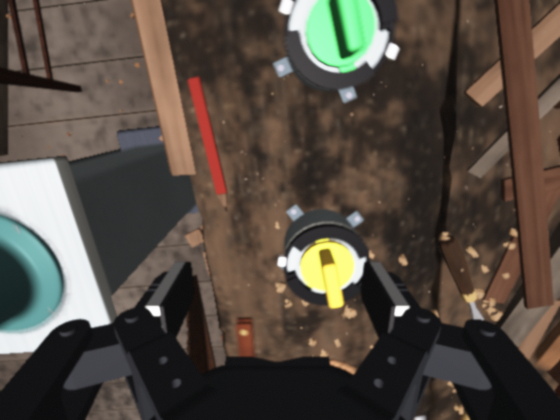

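The green lid is at the top edge of the wrist view, at (345,25). I'll move it nearer the centre.

>>> arm_command(slide=[[0.03, 0.01, 0], [0.03, 0.02, 0], [0.02, 0.02, 0], [0, 0, 0], [0, 0, 0], [0, 0, 0], [0, 0, 0], [0, 0, 0]], angular=[[0, 0, 0], [0, 0, 0], [0, 0, 0], [-0.4, -0.6, -7], [0, 0, -6.6], [0, 0, 0], [0, 0, 0], [0, 0, 0]], hand=[0.085, 0.085, 0.085, 0.085, 0.085, 0.085, 0.085, 0.085])

```text
time: 3.35
tool_pos: [0.5119, 0.1883, 0.2589]
tcp_rot: [-2.072, -2.357, 0.011]
wrist_force: [0.7, 0.1, -0.8]
width: 0.996
```

```bash
python3 -c "
from plan import *
state();c=bot.get_calibration('wrist')
im=bot.read_camera('wrist');cv2.imwrite('pics/w2.png',im[:,:,::-1])
import pickle;pickle.dump(c,open('w2.pkl','wb'));print(-np.array(c['R']).T@c['t'])
p=proj(c,[.529,.261,.073])[0];print(p)
"
```

```text
t 3.35 pos [0.5119 0.1883 0.2589] yaw 97.36 zax [-0.0069 -0.003  -1.    ] F [ 0.7  0.1 -0.8] T [-0.01 -0.   -0.  ] w 0.996 q [ 0.31  0.01  1.85 -0.    1.28  0.18]
[0.502093   0.26899985 0.39328675]
[303.87707847 117.85740381]
```

View pics/w2.png

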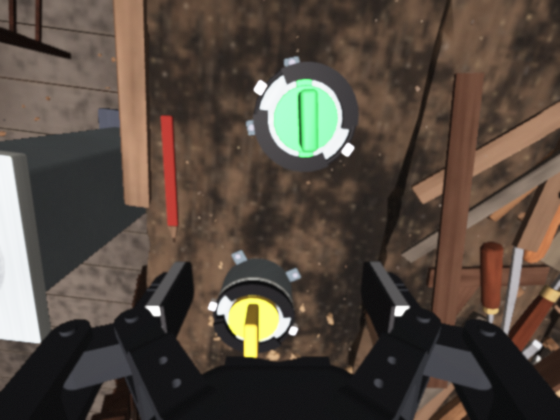

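The green lid is centred at about (307,118), with tabs at (260,88) and (348,149) and the bar nearly vertical in the image. I'll zoom in and measure.

```bash
python3 -c "
from plan import *
import pickle;c=pickle.load(open('w2.pkl','rb'))
im=cv2.imread('pics/w2.png');x0,y0=240,50
cv2.imwrite('pics/w2z.png',cv2.resize(im[y0:180,x0:370],None,fx=4.5,fy=4.5,interpolation=cv2.INTER_CUBIC))
hsv=cv2.cvtColor(im,cv2.COLOR_BGR2HSV)
sub=lambda m:(lambda z:(z.__setitem__((slice(50,180),slice(240,370)),m[50:180,240:370]),z)[1])(np.zeros_like(m))
g=sub(cv2.inRange(hsv,(45,90,60),(85,255,255)))
cs=max(cv2.findContours(g,0,2)[0],key=cv2.contourArea);e=cv2.fitEllipse(cv2.convexHull(cs));print('green',e,onz(c,[e[0]],.073))
w=sub(cv2.inRange(hsv,(0,0,195),(180,40,255)))
n,l,st,ce=cv2.connectedComponentsWithStats(w)
for i in range(1,n):
  if st[i,4]>5: print('white',st[i],ce[i],onz(c,[ce[i]],.073)[0])
k=sub(cv2.inRange(hsv,(0,0,0),(180,255,60)))
print('sat', [hsv[118,x].tolist() for x in range(272,345,4)])
"
```

```text
green ((312.2668151855469, 120.40599060058594), (45.00917053222656, 77.53861236572266), 178.31117248535156) [[0.53807459 0.25960784 0.073     ]]
white [288  59   8   5  27] [291.40740741  61.11111111] [0.50841999 0.31245923 0.073     ]
white [260  76  39  80 866] [276.2482679  107.40415704] [0.49916623 0.26755149 0.073     ]
white [254  80  13  15 124] [259.93548387  87.14516129] [0.48033611 0.28473497 0.073     ]
white [312  81  36  77 701] [332.11697575 126.01426534] [0.55964489 0.25671304 0.073     ]
white [248 124   6   7  27] [250.55555556 127.14814815] [0.47488919 0.24449704 0.073     ]
white [342 143  12  13 102] [347.38235294 149.23529412] [0.58040344 0.23506398 0.073     ]
sat [[80, 6, 249], [74, 80, 254], [73, 80, 254], [74, 80, 254], [73, 81, 254], [73, 81, 254], [72, 91, 254], [65, 161, 138], [70, 108, 253], [72, 92, 254], [71, 102, 254], [67, 143, 238], [72, 90, 254], [72, 91, 254], [72, 92, 254], [72, 94, 254], [71, 91, 254], [102, 5, 241], [150, 8, 63]]
```

View pics/w2z.png

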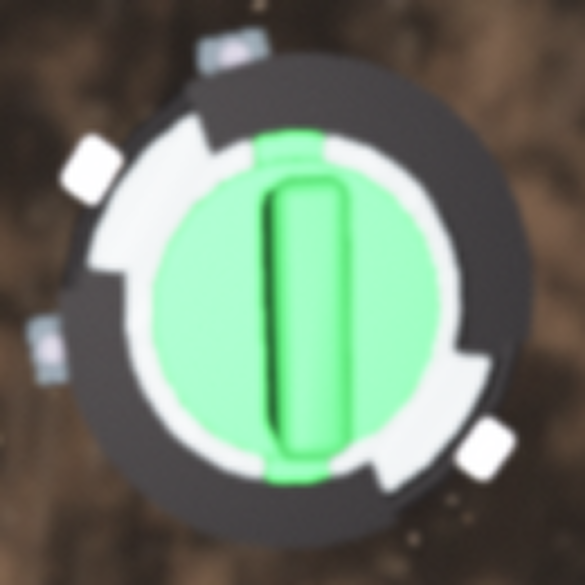

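```bash
python3 -c "
from plan import *
import pickle;c=pickle.load(open('w2.pkl','rb'))
P=onz(c,[(309.3,89.8),(311.2,151.2)],.116);print(P,P.mean(0),np.linalg.norm(P[0]-P[1]),np.degrees(np.arctan2(*(P[0]-P[1])[1::-1])))
im=cv2.imread('pics/w2.png');hsv=cv2.cvtColor(im,cv2.COLOR_BGR2HSV)
m=cv2.inRange(hsv,(45,50,60),(90,255,255));m[:50]=0;m[180:]=0;m[:,:240]=0;m[:,370:]=0
m=cv2.morphologyEx(m,cv2.MORPH_OPEN,cv2.getStructuringElement(2,(25,25)))
e=cv2.fitEllipse(max(cv2.findContours(m,0,1)[0],key=cv2.contourArea));print(e,onz(c,[e[0]],.073))
# lugs
L=onz(c,[(240+291/4.5,50+131/4.5),(240+297/4.5,50+483/4.5)],.066);print(L.mean(0),np.degrees(np.arctan2(*(L[0]-L[1])[1::-1])))
# top view bar
ct=bot.get_calibration('top');im=cv2.imread('pics/top0.png');hsv=cv2.cvtColor(im,cv2.COLOR_BGR2HSV)
T=onz(ct,[(130+432/9,175+98/9),(130+247/9,175+447/9)],.073);print('tabs top',T,T.mean(0),np.degrees(np.arctan2(*(T[0]-T[1])[1::-1])))
goto([.53,.2605,.16],98)
"
```

```text
[[0.52639123 0.28602117 0.116     ]
 [0.5368436  0.23344931 0.116     ]] [0.53161742 0.25973524 0.116     ] 0.053600855349777134 101.24494028949017
((305.23583984375, 118.32308197021484), (62.347286224365234, 67.76322937011719), 7.671234130859375) [[0.53047504 0.2607226  0.073     ]]
[0.53146451 0.25909739 0.066     ] 100.1259388117616
tabs top [[0.57936625 0.23297503 0.073     ]
 [0.47757858 0.28374115 0.073     ]] [0.52847242 0.25835809 0.073     ] -26.50750983447555
t 3.40 pos [0.5118 0.1882 0.259 ] yaw 97.38 zax [-0.0068 -0.003  -1.    ] F [0.1 0.6 0. ] T [ 0.02 -0.03  0.03] w 0.998 q [ 0.31  0.01  1.85 -0.    1.28  0.18]
tool-frame shift [0.0695 0.028  0.0986] dist 0.124
tool rotvec deg [-0.41  0.12 -0.62]
```

Measured: axis at (0.5305, 0.260), bar at about 100.5°, slots at 153.5°. The turn is therefore about +53°, which fits the stated 45–75°. Approaching.

>>> arm_command(slide=[[0.03, 0.012, 0.03], [0.03, 0.012, 0.03], [0.01, 0.004, 0.03], [0, 0, 0.02], [0, 0, 0], [0, 0, 0], [0, 0, 0], [0, 0, 0]], angular=[[-0.4, 0.1, 0], [0, 0, 0], [0, 0, 0], [0, 0, -3.1], [0, 0, 0], [0, 0, 0], [0, 0, 0], [0, 0, 0]], hand=[0.085, 0.085, 0.085, 0.085, 0.085, 0.085, 0.085, 0.085])

```text
time: 4.2
tool_pos: [0.5348, 0.2624, 0.1518]
tcp_rot: [2.025, 2.394, 0.014]
wrist_force: [0.1, 0.0, 0.5]
width: 0.998
```

```bash
python3 -c "
from plan import *
goto([.5305,.26,.089],100.5)
im=bot.read_camera('wrist');cv2.imwrite('pics/w3.png',im[:,:,::-1])
"
```

```text
t 4.20 pos [0.5348 0.2624 0.1518] yaw 99.57 zax [ 0.0102  0.0029 -0.9999] F [0.1 0.  0.5] T [ 0.02  0.02 -0.01] w 0.998 q [ 0.42  0.18  1.88 -0.    1.08  0.25]
tool-frame shift [-0.0018 -0.0053  0.0627] dist 0.063
tool rotvec deg [ 0.6  -0.06 -0.93]
```

View pics/w3.png

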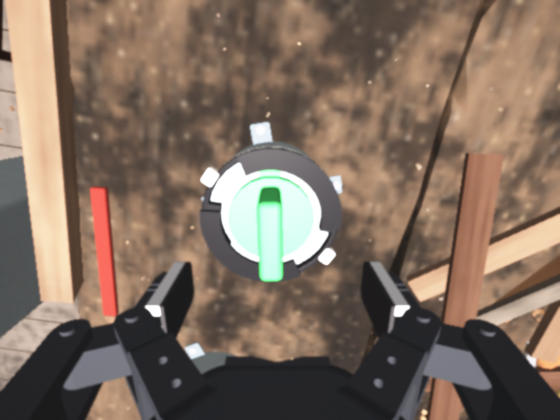

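The bar, at column 270, sits between the fingers, whose centre is at about 275. I'll correct by 5 mm and descend.

>>> arm_command(slide=[[-0.002, -0.005, 0], [0, 0, 0.02], [0, 0, 0.02], [0, 0, 0.015], [0, 0, 0.005], [0, 0, 0], [0, 0, 0], [0, 0, 0]], angular=[[0.6, 0, -0.9], [0, 0, 0], [0, 0, 0], [0, 0, 0], [0, 0, 0], [0, 0, 0], [0, 0, 0], [0, 0, 0]], hand=[0.085, 0.085, 0.085, 0.085, 0.085, 0.085, 0.085, 0.085])

```text
time: 5.05
tool_pos: [0.5342, 0.26, 0.0977]
tcp_rot: [2.006, 2.413, 0.016]
wrist_force: [0.2, -0.0, -0.1]
width: 0.996
```

```bash
python3 -c "
from plan import *
goto([.5305,.26,.089],100.5)
"
```

```text
t 5.05 pos [0.5342 0.26   0.0977] yaw 100.51 zax [ 0.0094  0.0055 -0.9999] F [ 0.2 -0.  -0.1] T [-0.03 -0.02 -0.  ] w 0.996 q [0.41 0.23 1.92 0.   0.98 0.23]
tool-frame shift [ 0.0007 -0.0037  0.0086] dist 0.009
tool rotvec deg [ 0.59 -0.21  0.01]
```

>>> arm_command(slide=[[0.001, -0.004, 0.004], [0, 0, 0.004], [0, 0, 0], [0, 0, 0], [0, 0, 0], [0, 0, 0], [0, 0, 0], [0, 0, 0]], angular=[[0.6, -0.2, 0], [0, 0, 0], [0, 0, 0], [0, 0, 0], [0, 0, 0], [0, 0, 0], [0, 0, 0], [0, 0, 0]], hand=[0.085, 0.085, 0.085, 0.085, 0.085, 0.085, 0.085, 0.085])

```text
time: 5.85
tool_pos: [0.5311, 0.261, 0.0911]
tcp_rot: [2.008, 2.415, 0.004]
wrist_force: [-0.5, -0.1, 0.1]
width: 0.994
```

```bash
python3 -c "
from plan import *
goto([.5305,.26,.089],100.5)
"
```

```text
t 5.85 pos [0.5311 0.261  0.0911] yaw 100.53 zax [ 0.0021  0.0012 -1.    ] F [-0.5 -0.1  0.1] T [ 0.01 -0.01 -0.05] w 0.994 q [0.41 0.24 1.92 0.   0.97 0.23]
tool-frame shift [-0.0009 -0.0008  0.0021] dist 0.002
tool rotvec deg [ 0.13 -0.04  0.03]
```

>>> arm_command(slide=[[-0.001, -0.001, 0.002], [0, 0, 0], [0, 0, 0], [0, 0, 0], [0, 0, 0], [0, 0, 0], [0, 0, 0], [0, 0, 0]], angular=[[0, 0, 0], [0, 0, 0], [0, 0, 0], [0, 0, 0], [0, 0, 0], [0, 0, 0], [0, 0, 0], [0, 0, 0]], hand=[0.085, 0.085, 0.0, 0.0, 0.0, 0.0, 0.0, 0.0], squeeze=60)

```text
time: 6.65
tool_pos: [0.5303, 0.2597, 0.0889]
tcp_rot: [2.008, 2.415, 0.004]
wrist_force: [0.3, 0.6, -0.6]
width: 0.179
```

```bash
python3 -c "
from plan import *
goto([.5305,.26,.089],100.5)
"
```

```text
t 6.65 pos [0.5303 0.2597 0.0889] yaw 100.53 zax [ 0.0022  0.0012 -1.    ] F [ 0.3  0.6 -0.6] T [ 0.   -0.02 -0.01] w 0.179 q [0.41 0.24 1.93 0.   0.97 0.23]
tool-frame shift [ 0.0002  0.0003 -0.0001] dist 0.000
tool rotvec deg [ 0.14 -0.04  0.03]
```

The jaws stopped at 15.3 mm with almost no side load, so the bar is gripped. Turning anticlockwise means negative about tool z.

>>> arm_command(slide=[[0, 0, 0], [0, 0, 0], [0, 0, 0], [0, 0, 0], [0, 0, 0], [0, 0, 0], [0, 0, 0], [0, 0, 0]], angular=[[0, 0, -5], [0, 0, -6], [0, 0, -6], [0, 0, -6], [0, 0, -6], [0, 0, -6], [0, 0, -5], [0, 0, 0]], hand=[0.0, 0.0, 0.0, 0.0, 0.0, 0.0, 0.0, 0.0])

```text
time: 7.45
tool_pos: [0.5306, 0.2602, 0.089]
tcp_rot: [1.019, 2.969, 0.005]
wrist_force: [-0.6, -0.3, 0.9]
width: 0.175
```

```bash
python3 -c "
from plan import *
goto([.5303,.2597,.0889],153)
im=bot.read_camera('wrist');cv2.imwrite('pics/w4.png',im[:,:,::-1])
"
```

```text
t 7.45 pos [0.5306 0.2602 0.089 ] yaw 142.11 zax [ 0.0029  0.0022 -1.    ] F [-0.6 -0.3  0.9] T [-0.12  0.06  0.02] w 0.175 q [ 0.41  0.24  1.93  0.    0.97 -0.5 ]
tool-frame shift [-0.0001 -0.0006  0.0001] dist 0.001
tool rotvec deg [  0.2    0.07 -10.89]
```

View pics/w4.png

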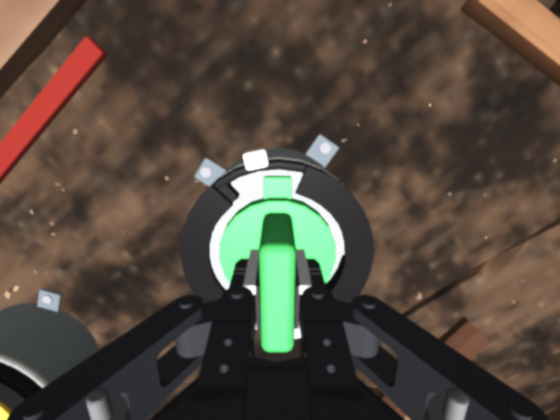

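The lid turns with the hand. The lug at (277,187) is almost under the slot, which is centred at about (267,183), and the tab is at (256,159). Turning the last 11°.

>>> arm_command(slide=[[0, 0, 0], [0, 0, 0], [0, 0, 0], [0, 0, 0], [0, 0, 0], [0, 0, 0], [0, 0, 0], [0, 0, 0]], angular=[[0, 0, -4], [0, 0, -5], [0, 0, -2], [0, 0, 0], [0, 0, 0], [0, 0, 0], [0, 0, 0], [0, 0, 0]], hand=[0.0, 0.0, 0.0, 0.0, 0.0, 0.0, 0.0, 0.0])

```text
time: 8.3
tool_pos: [0.5306, 0.2602, 0.089]
tcp_rot: [0.744, 3.05, 0.005]
wrist_force: [-0.0, 0.5, -0.2]
width: 0.18
```

```bash
python3 -c "
from plan import *
goto([.5303,.2597,.0889],153)
im=bot.read_camera('wrist');cv2.imwrite('pics/w5.png',im[100:300,150:400,::-1])
"
```

```text
t 8.30 pos [0.5306 0.2602 0.089 ] yaw 152.60 zax [ 0.003   0.0024 -1.    ] F [-0.   0.5 -0.2] T [-0.03  0.03 -0.01] w 0.180 q [ 0.41  0.24  1.93  0.    0.97 -0.68]
tool-frame shift [ 0.     -0.0006  0.0001] dist 0.001
tool rotvec deg [ 0.2   0.09 -0.4 ]
```

View pics/w5.png

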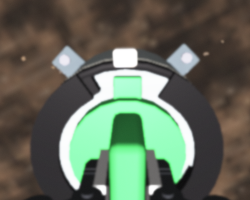

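The lug is centred in the slot with the tab directly behind it, at crop (125,57). Lifting straight up.

>>> arm_command(slide=[[0, 0, -0.005], [0, 0, -0.01], [0, 0, -0.01], [0, 0, -0.015], [0, 0, -0.02], [0, 0, -0.02], [0, 0, -0.02], [0, 0, 0]], angular=[[0, 0, 0], [0, 0, 0], [0, 0, 0], [0, 0, 0], [0, 0, 0], [0, 0, 0], [0, 0, 0], [0, 0, 0]], hand=[0.0, 0.0, 0.0, 0.0, 0.0, 0.0, 0.0, 0.0])

```text
time: 9.15
tool_pos: [0.5309, 0.2604, 0.1992]
tcp_rot: [0.744, 3.047, 0.008]
wrist_force: [1.1, -0.4, -0.9]
width: 0.181
```

```bash
python3 -c "
from plan import *
goto([.5,-.29,.20],152.6)
im=bot.read_camera('wrist');cv2.imwrite('pics/w6.png',im[:,:,::-1])
im=bot.read_camera('top');cv2.imwrite('pics/t6.png',im[:,:,::-1])
c=bot.get_calibration('top')
b=cv2.cvtColor(im,cv2.COLOR_RGB2HSV);cv2.imwrite('pics/t6z.png',cv2.resize(im[180:275,330:470,::-1],None,fx=5,fy=5,interpolation=2))
"
```

```text
t 9.15 pos [0.5309 0.2604 0.1992] yaw 152.57 zax [ 0.006  0.004 -1.   ] F [ 1.1 -0.4 -0.9] T [-0.03  0.01  0.01] w 0.181 q [ 0.41  0.13  1.84  0.    1.17 -0.68]
tool-frame shift [-0.2262 -0.5028 -0.0032] dist 0.551
tool rotvec deg [ 0.36  0.2  -0.03]
```

View pics/w6.png

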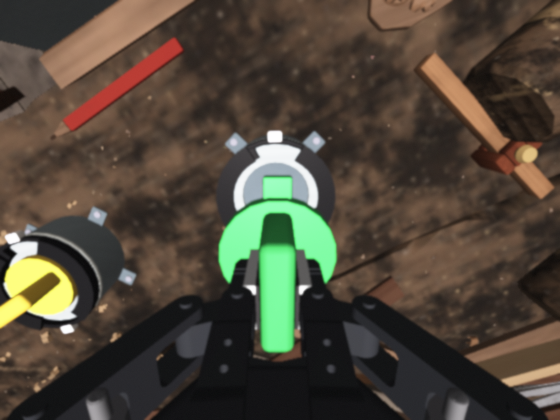

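View pics/t6z.png

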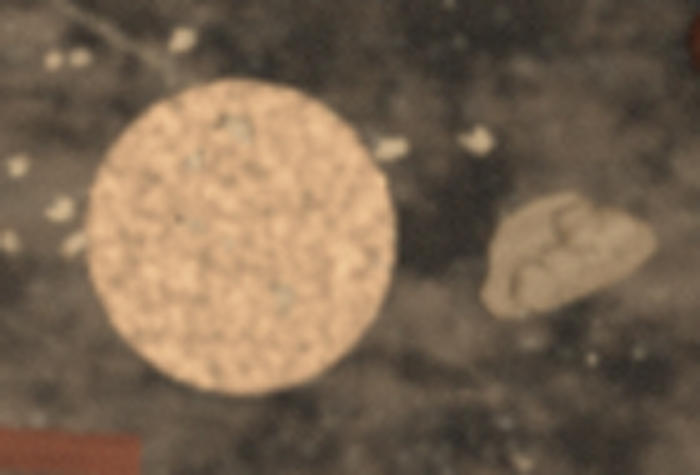

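The lid is out; the empty mouth shows at (275,190). The mat's bounds in the top view give a centre of about (378.4,227.3).

```bash
python3 -c "
from plan import *
c=bot.get_calibration('top')
B=np.array([[87,236],[397,236],[242,78],[242,395]])/5+[330,180]-.4
P=onz(c,B,.006);print(P,np.linalg.norm(P[0]-P[1]),np.linalg.norm(P[2]-P[3]))
C=[(P[2,0]+P[3,0])/2,(P[0,1]+P[1,1])/2];print(C)
goto([C[0],C[1],.2],152.6)
"
```

```text
[[ 0.48303868 -0.2149306   0.006     ]
 [ 0.48486824 -0.38516292  0.006     ]
 [ 0.57014068 -0.29998642  0.006     ]
 [ 0.39808128 -0.29942798  0.006     ]] 0.17024214668239915 0.17206031227356353
[np.float64(0.484110981741509), np.float64(-0.30004676077494086)]
t 9.25 pos [0.5291 0.2596 0.1956] yaw 152.56 zax [ 0.0012  0.0019 -1.    ] F [-0.3  0.4 -1.3] T [-0.04  0.04 -0.05] w 0.183 q [ 0.41  0.13  1.84  0.    1.16 -0.68]
tool-frame shift [-0.2179 -0.5174 -0.0055] dist 0.562
tool rotvec deg [ 0.13  0.01 -0.04]
```

>>> arm_command(slide=[[-0.008, -0.019, -0.005], [-0.0165, -0.039, 0], [-0.0165, -0.039, 0], [-0.0165, -0.039, 0], [-0.0165, -0.039, 0], [-0.0165, -0.039, 0], [-0.0165, -0.039, 0], [-0.0165, -0.039, 0]], angular=[[0, 0, 0], [0, 0, 0], [0, 0, 0], [0, 0, 0], [0, 0, 0], [0, 0, 0], [0, 0, 0], [0, 0, 0]], hand=[0.0, 0.0, 0.0, 0.0, 0.0, 0.0, 0.0, 0.0])

```text
time: 10.05
tool_pos: [0.4969, -0.0622, 0.1889]
tcp_rot: [-0.725, -3.041, 0.003]
wrist_force: [0.3, -0.5, -1.3]
width: 0.178
```

```bash
python3 -c "
from plan import *
goto([.484,-.3,.2],152.6)"
```

```text
t 10.05 pos [ 0.4969 -0.0622  0.1889] yaw 153.18 zax [-0.0152  0.002  -0.9999] F [ 0.3 -0.5 -1.3] T [ 0.   -0.05  0.  ] w 0.178 q [-0.17 -0.02  2.02 -0.    1.16 -1.28]
tool-frame shift [-0.0956 -0.2181 -0.0113] dist 0.238
tool rotvec deg [-0.3  -0.82  0.58]
```

>>> arm_command(slide=[[-0.0165, -0.039, 0], [-0.0165, -0.039, 0], [-0.0165, -0.039, 0], [-0.0165, -0.039, 0], [-0.0165, -0.039, 0], [-0.008, -0.018, 0], [0, 0, 0], [0, 0, 0]], angular=[[-0.3, -0.8, 0], [0, 0, 0], [0, 0, 0], [0, 0, 0], [0, 0, 0], [0, 0, 0], [0, 0, 0], [0, 0, 0]], hand=[0.0, 0.0, 0.0, 0.0, 0.0, 0.0, 0.0, 0.0])

```text
time: 10.85
tool_pos: [0.4705, -0.3042, 0.1758]
tcp_rot: [-0.736, -3.035, -0.007]
wrist_force: [-0.6, 0.1, -1.6]
width: 0.175
```

```bash
python3 -c "
from plan import *
goto([.484,-.3,.055],152.6)
c=bot.get_calibration('wrist')
im=bot.read_camera('wrist');cv2.imwrite('pics/w7.png',im[:,:,::-1])
"
```

```text
t 10.85 pos [ 0.4705 -0.3042  0.1758] yaw 152.72 zax [-0.0169  0.0089 -0.9998] F [-0.6  0.1 -1.6] T [-0.01 -0.07  0.02] w 0.175 q [-0.62  0.11  1.91 -0.    1.14 -1.71]
tool-frame shift [-0.0124  0.0099  0.1206] dist 0.122
tool rotvec deg [ 0.01 -1.09  0.12]
```

View pics/w7.png

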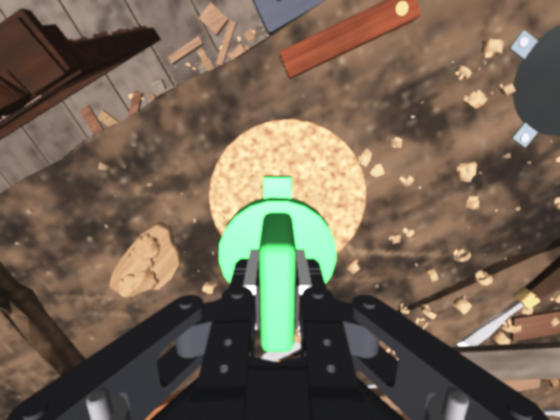

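The lid is held over the mat. I'll correct the position and tilt, then descend; contact should come at TCP z of about 0.035.

>>> arm_command(slide=[[-0.012, 0.01, 0], [0, 0, 0.02], [0, 0, 0.03], [0, 0, 0.03], [0, 0, 0.02], [0, 0, 0], [0, 0, 0], [0, 0, 0]], angular=[[0, -1.1, 0], [0, 0, 0], [0, 0, 0], [0, 0, 0], [0, 0, 0], [0, 0, 0], [0, 0, 0], [0, 0, 0]], hand=[0.0, 0.0, 0.0, 0.0, 0.0, 0.0, 0.0, 0.0])

```text
time: 11.7
tool_pos: [0.496, -0.2891, 0.075]
tcp_rot: [0.718, 3.046, 0.001]
wrist_force: [-0.0, -0.3, -1.4]
width: 0.181
```

```bash
python3 -c "
from plan import *
goto([.484,-.3,.036],152.6)
c=bot.get_calibration('wrist')
im=bot.read_camera('wrist');cv2.imwrite('pics/w8.png',im[:,:,::-1])
"
```

```text
t 11.70 pos [ 0.496  -0.2891  0.075 ] yaw 153.47 zax [ 0.0116 -0.0018 -0.9999] F [-0.  -0.3 -1.4] T [-0.   -0.02 -0.02] w 0.181 q [-0.57  0.23  1.98  0.01  0.93 -1.69]
tool-frame shift [ 0.0063 -0.0153  0.0389] dist 0.042
tool rotvec deg [0.21 0.64 0.87]
```

View pics/w8.png

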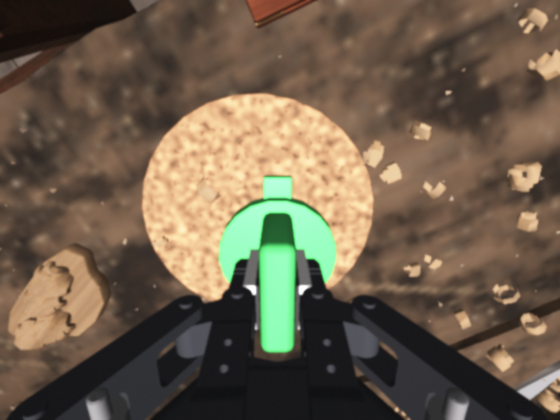

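The mat's centre is about (258,200), to the left of the lid, which agrees with the computed 15 mm offset. Correcting that and lowering.

>>> arm_command(slide=[[0.006, -0.015, 0], [0, 0, 0], [0, 0, 0.01], [0, 0, 0.01], [0, 0, 0.004], [0, 0, 0], [0, 0, 0], [0, 0, 0]], angular=[[0, 0, 0], [0.2, 0.6, 0], [0, 0, 0], [0, 0, 0], [0, 0, 0], [0, 0, 0], [0, 0, 0], [0, 0, 0]], hand=[0.0, 0.0, 0.0, 0.0, 0.0, 0.0, 0.0, 0.0])

```text
time: 12.55
tool_pos: [0.4857, -0.303, 0.053]
tcp_rot: [0.721, 3.05, -0.005]
wrist_force: [0.3, -0.3, 0.4]
width: 0.177
```

```bash
python3 -c "
from plan import *
goto([.484,-.3,.036],152.6)
"
```

```text
t 12.55 pos [ 0.4857 -0.303   0.053 ] yaw 153.41 zax [ 0.0065 -0.0045 -1.    ] F [ 0.3 -0.3  0.4] T [-0.02  0.02 -0.02] w 0.177 q [-0.6   0.25  1.99 -0.    0.89 -1.71]
tool-frame shift [0.0029 0.0019 0.017 ] dist 0.017
tool rotvec deg [-0.06  0.45  0.81]
```

>>> arm_command(slide=[[0, 0, 0.008], [0, 0, 0.005], [0, 0, 0.002], [0, 0, 0.001], [0, 0, 0.001], [0, 0, 0], [0, 0, 0], [0, 0, 0]], angular=[[0, 0.4, 0], [0, 0, 0], [0, 0, 0], [0, 0, 0], [0, 0, 0], [0, 0, 0], [0, 0, 0], [0, 0, 0]], hand=[0.0, 0.0, 0.0, 0.0, 0.0, 0.0, 0.0, 0.0])

```text
time: 13.35
tool_pos: [0.4865, -0.3033, 0.0352]
tcp_rot: [0.722, 3.056, -0.003]
wrist_force: [-0.7, -0.6, -1.2]
width: 0.181
```

```bash
python3 -c "
from plan import *
goto([.484,-.3,.035],152.6)
im=bot.read_camera('wrist');cv2.imwrite('pics/w9.png',im[:,:,::-1])
im=bot.read_camera('scene');cv2.imwrite('pics/s9.png',cv2.resize(im[200:330,300:480,::-1],None,fx=4,fy=4,interpolation=2))
"
```

```text
t 13.35 pos [ 0.4865 -0.3033  0.0352] yaw 153.43 zax [ 0.001  -0.0019 -1.    ] F [-0.7 -0.6 -1.2] T [ 0.03 -0.05 -0.04] w 0.181 q [-0.6   0.28  2.   -0.    0.86 -1.71]
tool-frame shift [0.0037 0.0018 0.0002] dist 0.004
tool rotvec deg [-0.07  0.1   0.83]
```

View pics/w9.png

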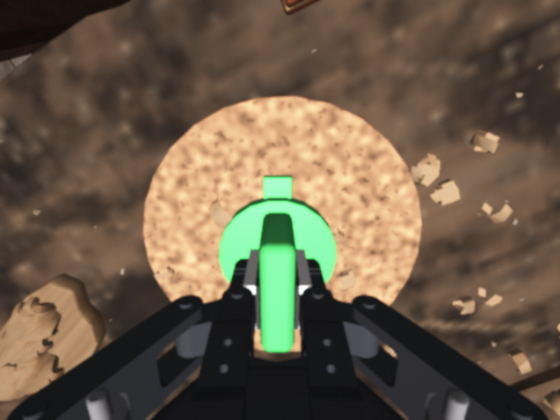

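View pics/s9.png

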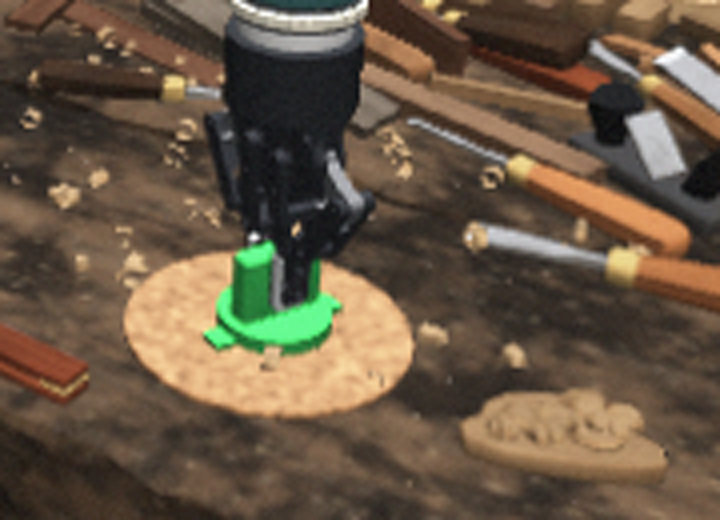

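The lid is centred over the mat with margin all round. I'll lower in small steps until it touches.

>>> arm_command(slide=[[0, 0, 0.001], [0, 0, 0.001], [0, 0, 0], [0, 0, 0], [0, 0, 0], [0, 0, 0], [0, 0, 0], [0, 0, 0]], angular=[[0, 0, 0], [0, 0, 0], [0, 0, 0], [0, 0, 0], [0, 0, 0], [0, 0, 0], [0, 0, 0], [0, 0, 0]], hand=[0.0, 0.0, 0.0, 0.0, 0.0, 0.0, 0.0, 0.0])

```text
time: 14.25
tool_pos: [0.4868, -0.3035, 0.035]
tcp_rot: [0.722, 3.056, -0.003]
wrist_force: [0.8, -0.1, -0.2]
width: 0.178
```

>>> arm_command(slide=[[0, 0, 0.002], [0, 0, 0.002], [0, 0, 0], [0, 0, 0], [0, 0, 0], [0, 0, 0], [0, 0, 0], [0, 0, 0]], angular=[[0, 0, 0], [0, 0, 0], [0, 0, 0], [0, 0, 0], [0, 0, 0], [0, 0, 0], [0, 0, 0], [0, 0, 0]], hand=[0.0, 0.0, 0.0, 0.0, 0.0, 0.0, 0.0, 0.0])

```text
time: 15.05
tool_pos: [0.4871, -0.3036, 0.0349]
tcp_rot: [0.722, 3.057, -0.002]
wrist_force: [-0.1, -0.1, 1.4]
width: 0.179
```

The lid is seated: z stalled at 0.035 and the force turned positive. Releasing and lifting.

>>> arm_command(slide=[[0, 0, 0], [0, 0, 0], [0, 0, 0], [0, 0, 0], [0, 0, 0], [0, 0, 0], [0, 0, 0], [0, 0, 0]], angular=[[0, 0, 0], [0, 0, 0], [0, 0, 0], [0, 0, 0], [0, 0, 0], [0, 0, 0], [0, 0, 0], [0, 0, 0]], hand=[0.02, 0.03, 0.045, 0.06, 0.06, 0.06, 0.06, 0.06])

```text
time: 15.85
tool_pos: [0.4872, -0.3038, 0.0348]
tcp_rot: [0.721, 3.057, -0.002]
wrist_force: [0.2, -0.2, 0.4]
width: 0.702
```

>>> arm_command(slide=[[0, 0, -0.005], [0, 0, -0.01], [0, 0, -0.02], [0, 0, -0.03], [0, 0, -0.04], [0, 0, -0.04], [0, 0, 0], [0, 0, 0]], angular=[[0, 0, 0], [0, 0, 0], [0, 0, 0], [0, 0, 0], [0, 0, 0], [0, 0, 0], [0, 0, 0], [0, 0, 0]], hand=[0.06, 0.06, 0.06, 0.06, 0.06, 0.06, 0.06, 0.06])

```text
time: 16.65
tool_pos: [0.4869, -0.3033, 0.1897]
tcp_rot: [0.721, 3.056, -0.003]
wrist_force: [0.3, 0.2, -0.7]
width: 0.702
```

```bash
python3 -c "
from plan import *
state()
im=bot.read_camera('wrist');cv2.imwrite('pics/w10.png',im[:,:,::-1])
im=bot.read_camera('scene');cv2.imwrite('pics/s10.png',im[:,:,::-1])
state()
"
```

```text
t 16.65 pos [ 0.4869 -0.3033  0.1897] yaw 153.44 zax [ 0.0012 -0.0022 -1.    ] F [ 0.3  0.2 -0.7] T [-0.02 -0.   -0.  ] w 0.702 q [-0.6   0.11  1.88 -0.    1.15 -1.71]
t 16.75 pos [ 0.487  -0.3034  0.189 ] yaw 153.44 zax [ 0.001  -0.0021 -1.    ] F [-0.3  0.2 -0.1] T [-0.03 -0.04 -0.03] w 0.704 q [-0.6   0.11  1.88 -0.    1.15 -1.71]
```

View pics/w10.png

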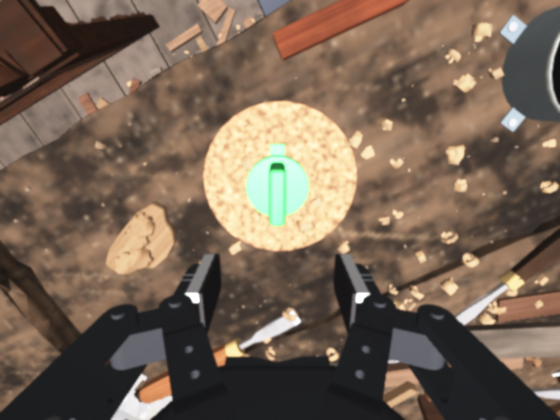

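View pics/s10.png

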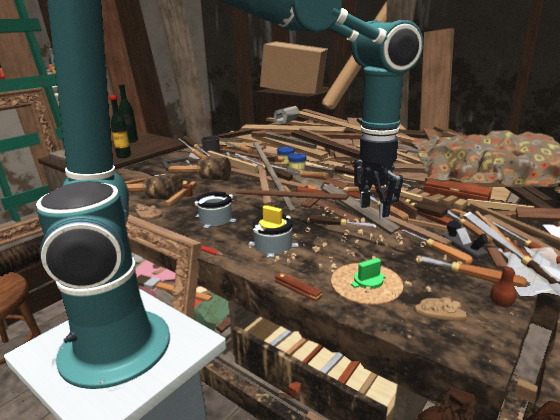

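The green lid lies flat with its bar up, near the mat's centre: (278,187) in the wrist view and (369,273) in the scene view. The fingers are clear, and the yellow lid is unchanged at (272,218). Handing in.

```bash
python3 -c "
from workcell import bot
print(bot.finish_job())"
```

```text
the job is handed in; nothing more can be done
None
```

The green canister is open, its lid is on the cork mat, and I handed the job in at about 16.8 s of the 48 s allowed. The hand-in gives no verdict.

- **Turn:** I gripped the lid's bar and turned it about 52° anticlockwise. The wrist picture then showed the visible lug centred in its slot, in line with the white tab.
- **Lift:** The lid came straight up; every wrist force I read during the job was under about 2 N.
- **Placing:** I lowered the lid to the measured centre of the mat. At contact the height stopped falling at TCP z 0.035, as expected, and I let go.
- **Final check:** The last pictures show the lid flat, bar up and well inside the mat, about 4–5 mm from the measured centre. The arm is about 0.15 m above it and touching nothing. The yellow lid looks unchanged and was never touched.

No check failed. My first colour-mask estimate of the mat's centre was about 18 mm off, from a patchy mask. I replaced it with a measurement whose diameter, 170–172 mm, agrees with the stated 170 mm.

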